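Cover the pan with the potato

ROBOT

A 6-joint arm with a two-finger parallel gripper is mounted at the origin on the work surface. World frame = base frame: x ahead of the robot, y to its left, z up, the work surface at z = 0. Lengths are in m, angles in rad, forces in N, time in s.
With the tool pointing down it reaches from about 0.325 to 0.75 m from the base axis. Payload 7.6 kg.
Tool frame: the origin (TCP) lies on the front face of the gripper's body, between the roots of the fingers; the fingertips stand 73 mm ahead of it and the grasp point (between the pads) lies 54 mm ahead of it; x points along the fingers, y is the direction in which the jaws open and shut, and the axes are right-handed (so a half turn about x gives the same grasp; the last joint's range is limited). The gripper opens to 85 mm and grips with 20 to 120 N. Pads are 22 mm wide; open, the fingers measure 114 mm over their backs; the gripper's body (76 mm by 85 mm) begins 54 mm behind the grasp point. The pads swing forward as they close: fully open they stand 13 mm farther back than shut.
Start: joints at [-1.388, 0.052, 1.401, -0, 1.689, -0.07], TCP at [0.131, -0.508, 0.304] pointing down, gripper open.
Joint ranges: [-2.9, 2.9], [-0.91, 2.17], [0.12, 2.37], [-1.06, 4.2], [0.26, 2.73], [-2.93, 2.93]. Speed limits (rad/s): [2.57, 2.57, 3.01, 3.14, 3.14, 3.14].

INTERFACE

Orientations are given as a unit quaternion [x, y, z, w].
In Python, from plant import r gives the robot as it stands. Calls block until the motion is done:
- r.reach(position, orientation): joint-space move of the TCP to a pose.
- r.move_l(position, rot=None, velocity=0.15): straight line of the TCP; rot=None keeps the orientation; velocity is the mean speed in m/s.
- r.goto_joints(angles): joint-space move.
- r.release() and r.grasp(newtons=None): open the fingers fully, or close them until they stop; newtons is the grip in N (None keeps the last).
- r.sleep(seconds).
- r.inverse_kinematics(position, orientation): joint angles nearest the present ones, or None.
- r.grab_frame(name): name is "scene" or "top"; returns a dict with "pixels" (480x640x3 uint8, blue, green, red), "z_map" (480x640 float32, m along the optical axis (not along the pixel's ray), 0 where there is no reading), "vertical_fov" (degrees; the focal length in pixels is half the picture's height over the tangent of half this angle, whatever the lens; pixels are square), "cx", "cy" (the principal point, pixels), "R" (3x3) and "t" (3): a world point X has camera coordinates R X + t. Camera axes: x right, y down, z forward; pixel columns grow to the right and rows downward; lengths in m; the calibration is good to about 2 mm. A picture is of the moment at which its call begins.
A pose or a line that the arm cannot do raises r.MotionError and nothing moves.
- r.finish_job(): hands the job in, once; it reports no verdict.
Trained networks look in the newest picture that a camera, given by its name, has taken for a name from the list of things; names that differ only in an ending like _2 or _b are one class to them, and where a whole thing is asked for, a point or a joint stands for the part that bears it (a point fixed in the world has none). Each returns a list of dicts, best first, with "score" (0 to 1); they miss things now and then, are a little off and sometimes report something else, mostly with a low value. They report only what shows in the picture. A call takes as long as a camera call. They do not tell look-alikes from the thing itself.
- r.find_in(target, camera): "xyz" ([x, y, z] in m, in world coordinates, good to about 4 mm: the middle of the surface that is visible of it).
- r.cut_out(target, camera): "region" (480x640 bool, what is visible of it).
Readings, each from a call of its own:
- r.current_time_s(): time.
- r.current_qpos(): joint angles.
- r.current_qvel(): joint speeds.
- r.current_joint_torque(): joint torques, N m.
- r.current_tool_pos(): TCP position.
- r.current_tool_rot(): TCP orientation.
- r.current_force(): force on the tool from outside, world axes, zero at the start.
- r.current_moment(): the same for the moment, N m.
- r.current_finger_gap(): opening from 0.0 (shut) to 1.0 (fully open).
Only numpy, scipy, OpenCV 4.12 (cv2) and the standard library are available. Lean on these libraries where they do the work, as an engineer would, in place of code of your own. Each camera call takes 0.05 s, during which the arm holds its last target.

TASK

Two identical pans stand open on the hob: one has the potato in it, the other a tomato. Put the lid on the pan with the potato, lying flat and covering its mouth all round; set it down rather than letting it fall, let go of it, and leave both pans standing where they are.

Things in the scene. Friction and masses are not known exactly. Their poses are not given: they have to be found in the camera images.
- pan_a: one of two identical loose blue enamel pans (0.95 kg) on a white two-burner gas hob; one holds the potato, the other a red tomato, varying by start. Outer diameter 164 mm, wall 4 mm, height 75 mm; ear handles below the rim at its +x and -x sides, reaching 111 mm from the axis. Origin: centre of its underside, about 40 mm above the worktop; z up, rim at z = +75 mm.
- pan_b: one of two identical loose blue enamel pans (0.95 kg) on a white two-burner gas hob; one holds the potato, the other a red tomato, varying by start. Outer diameter 164 mm, wall 4 mm, height 75 mm; ear handles below the rim at its +x and -x sides, reaching 111 mm from the axis. Origin: centre of its underside, about 40 mm above the worktop; z up, rim at z = +75 mm.
- potato: a brown potato, about 94 x 58 mm and 56 mm high, lying near the middle of the floor of one of the pans (pan floor 5 mm thick); it stays below the rim. Origin: centre of its underside; x along its length.
- lid: a round steel lid lying right way up on the worktop right of the hob (-y side), about 0.35 kg. Diameter 184 mm, flat underside with no lip, 4 mm thick at the edge, 14 mm at the middle; an upright black cylindrical knob on its centre, diameter 34 mm, from 14 to 52 mm above the underside. Fits either pan, overhanging by 10 mm. Origin: centre of its underside; z up.
Mind the look-alikes: they are no part of the job. What is shaped like the pan_a but pink is not meant.

How it is judged:
At the end, for the whole second after the job is handed in: The lid rests at rest on the potato's pan: centre within 15 mm of the pan's axis, level within 5 degrees, underside 68 to 82 mm above the pan's underside, the potato inside; both pans upright within 5 degrees and within 30 mm of their start (((horizontal distance between potato and pan_a below 0.065 m and z of potato in the frame of pan_a between -0.005 and 0.03 m and horizontal distance between lid and pan_a below 0.015 m and z of lid in the frame of pan_a between 0.068 and 0.082 m) or (horizontal distance between potato and pan_b below 0.065 m and z of potato in the frame of pan_b between -0.005 and 0.03 m and horizontal distance between lid and pan_b below 0.015 m and z of lid in the frame of pan_b between 0.068 and 0.082 m)) and angle between each of lid, pan_a, pan_b's own z axis and vertical below 0.09 rad and distance of each of pan_a, pan_b from where it was at the start of the episode below 0.03 m and linear speed of lid below 0.02 m/s); the robot touches nothing.
It fails at once if the lid is let fall: it moves faster than 0.6 m/s while nothing grips it (linear speed of lid above 0.6 m/s and contact force between the fingers and lid below 0.05 N).
It also fails if it takes over 40 s, if anything falls off the work surface, if the arm or the gripper's body presses on something with over 40 N, if the wrist force passes 120 N, or if a joint passes its speed limit or range.

## Working session

There is one attempt and no reset: what is moved stays moved. The work goes in short steps, each a Python script; the robot and the scene stay as the last script left them, time stands still between calls to the robot, and variables do not carry over. Pictures are saved under pics/ and viewed, and the job is handed in when it is done.

```bash
mkdir -p pics; cat > h.py <<'E'
import numpy as np, cv2
from plant import r
def pts(f):
    z=f["z_map"]; fl=240/np.tan(np.radians(f["vertical_fov"])/2)
    v,u=np.mgrid[0:480,0:640]
    P=np.stack([(u-f["cx"])/fl*z,(v-f["cy"])/fl*z,z],-1)
    return (P-np.array(f["t"]))@np.array(f["R"])
E
python3 - <<'E'
from h import *
for c in ("top","scene"):
    f=r.grab_frame(c); cv2.imwrite(f"pics/{c}0.png",f["pixels"]); np.savez(f"{c}0.npz",**f)
    for t in ("pan_a","potato","lid"):
        print(c,t,[(np.round(d["xyz"],3).tolist(),round(d["score"],2)) for d in r.find_in(t,c)])
print(r.current_tool_pos(),r.current_tool_rot(),r.current_time_s())
E
```

```text
top pan_a [([0.393, 0.554, 0.003], 0.94), ([0.56, -0.001, 0.044], 0.93), ([0.561, 0.249, 0.042], 0.71)]
top potato [([0.544, 0.228, 0.091], 0.56)]
top lid [([0.433, -0.342, 0.014], 0.6)]
scene pan_a [([0.54, 0.004, 0.084], 0.9), ([0.532, 0.243, 0.085], 0.69), ([0.368, 0.546, 0.043], 0.57)]
scene potato [([0.565, 0.231, 0.089], 0.61)]
scene lid [([0.443, -0.334, 0.011], 0.55)]
[ 0.13131882 -0.5082975   0.30379679] [-0.70145956 -0.08918568  0.70147298 -0.08908457] 0.4
```

```bash
ls pics
```

```text
scene0.png
top0.png
```

View pics/top0.png

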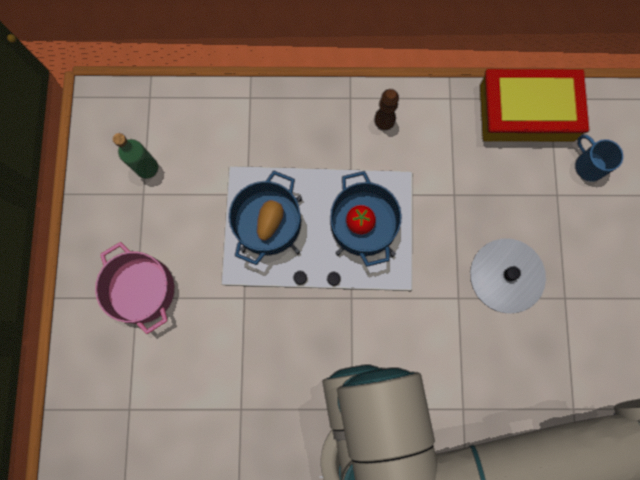

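View pics/scene0.png

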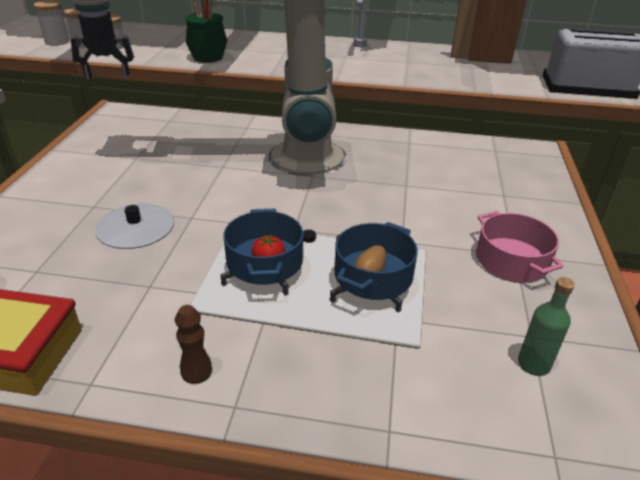

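The top picture shows three pan-shaped things:
- The blue pan at (265,220) holds the brown potato.
- The blue pan at (365,218) holds the red tomato.
- The pan at (135,288) is pink and empty, so it is the look-alike.

The one at (265,220) fits. The lid is at (508,275), with its knob at (513,274). Next I'll measure precisely and confirm with a crop.

```bash
python3 - <<'E'
from h import *
from scipy.optimize import least_squares
def circ(P):
    s=least_squares(lambda q:np.hypot(P[:,0]-q[0],P[:,1]-q[1])-q[2],[*P[:,:2].mean(0),.08],loss='soft_l1',f_scale=.003); return s.x.round(4)
for c in ("top","scene"):
    f=dict(np.load(f"{c}0.npz")); X=pts(f); ok=f["z_map"]>0
    x,y,z=X[...,0],X[...,1],X[...,2]
    for n,cx,cy in (("potpan",.55,.24),("tompan",.55,0.)):
        m=ok&(np.hypot(x-cx,y-cy)<.10)&(z>.105)&(z<.125)
        print(c,n,m.sum(),circ(X[m]),np.percentile(z[m],[5,50,95]).round(4))
    m=ok&(np.hypot(x-.433,y+.342)<.12)
    k=m&(z>.042)&(z<.07); print(c,"knob",k.sum(),X[k].mean(0).round(4),np.ptp(X[k],axis=0).round(3),np.median(z[k]).round(4))
    d=m&(z>.0035)&(z<.03); print(c,"lid",d.sum(),X[d].mean(0).round(4),circ(X[cv2.morphologyEx(d.astype(np.uint8),cv2.MORPH_GRADIENT,np.ones((3,3)))*d>0]))
    # hull-based lid centre
    h=cv2.convexHull((X[d][:,:2]*1000).astype(np.float32)); print(cv2.minEnclosingCircle(h))
    print(c,"cam pos",(-f["R"].T@f["t"]).round(3))
f=np.load("top0.npz")["pixels"]
cv2.imwrite("pics/crop.png",np.hstack([cv2.resize(f[160:290,215:415],None,fx=2.5,fy=2.5,interpolation=2),cv2.resize(f[225:325,458:568],(290,325),interpolation=2)]))
E
```

```text
top potpan 526 [0.5486 0.2369 0.0794] [0.1066 0.1138 0.1186]
top tompan 507 [0.5469 0.0065 0.0794] [0.1064 0.1137 0.1182]
top knob 167 [ 0.4269 -0.3437  0.0509] [0.031 0.033 0.02 ] 0.0511
top lid 4197 [ 0.4269 -0.3427  0.0097] [ 0.4282 -0.3444  0.0845]
((432.92742919921875, -341.6589050292969), 119.75717163085938)
top cam pos [0.241 0.088 1.381]
scene potpan 889 [0.5513 0.237  0.0795] [0.1057 0.1117 0.1159]
scene tompan 840 [0.5494 0.0064 0.0795] [0.1057 0.1118 0.1154]
scene knob 125 [ 0.4323 -0.3429  0.0492] [0.034 0.034 0.013] 0.05
scene lid 2309 [ 0.4428 -0.3386  0.0095] [ 0.4313 -0.3465  0.083 ]
((436.1532897949219, -342.0737609863281), 114.04291534423828)
scene cam pos [1.433 0.246 0.785]
```

View pics/crop.png

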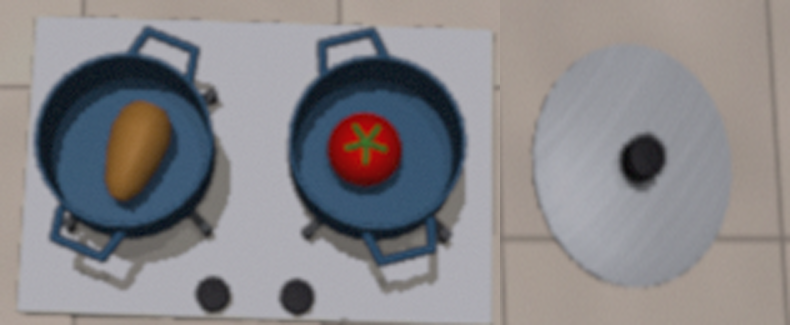

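The crop confirms it: the potato is in the left blue pan, whose axis is about (0.550, 0.237). The lid's knob is at about (0.430, -0.343). Now I'll grasp the knob.

```bash
python3 - <<'E'
from h import *
q=r.current_tool_rot()
from scipy.spatial.transform import Rotation as R
print(R.from_quat(q).as_matrix().round(3))
for p in ([.43,-.343,.20],[.43,-.343,.092],[.43,-.343,.30],[.55,.237,.30],[.55,.237,.207]):
    s=r.inverse_kinematics(p,q); print(p,None if s is None else np.round(s,2))
r.release()
r.reach([.43,-.343,.20],q)
r.move_l([.43,-.343,.093],velocity=.08)
print(r.current_force(),r.current_finger_gap())
r.grasp(60)
r.sleep(.3)
print(r.current_force(),r.current_finger_gap(),r.current_tool_pos(),r.current_time_s())
f=r.grab_frame("scene"); cv2.imwrite("pics/g.png",cv2.resize(f["pixels"][60:300,0:320],None,fx=2.4,fy=2.4))
E
```

```text
[[-0.     0.25  -0.968]
 [ 0.    -0.968 -0.25 ]
 [-1.    -0.     0.   ]]
[0.43, -0.343, 0.2] [-0.74  0.18  1.47  0.    1.49  0.58]
[0.43, -0.343, 0.092] [-0.74  0.3   1.56  0.    1.28  0.58]
[0.43, -0.343, 0.3] [-0.74  0.12  1.33  0.    1.69  0.58]
[0.55, 0.237, 0.3] [0.35 0.26 1.17 0.   1.7  1.66]
[0.55, 0.237, 0.207] [0.35 0.31 1.31 0.   1.53 1.66]
[-0.08697619 -0.17882599 -0.0356441 ] 1.00259234358513
[-0.12339438 -1.35443101  5.55668708] 0.37740729789201966 [ 0.43030073 -0.34337174  0.0936949 ] 4.275
```

View pics/g.png

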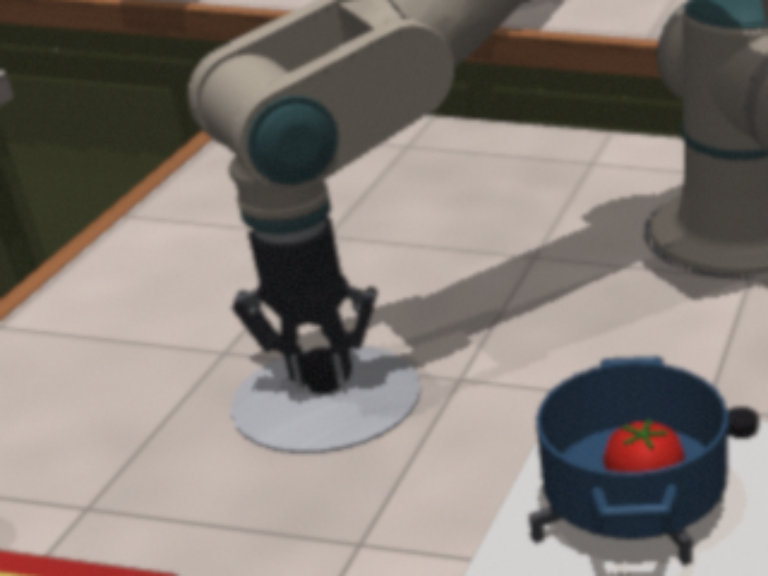

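The fingers hold the knob with a 32 mm gap, and the lid is flat. I'll lift it, carry it above the pan and check its pose there.

```bash
python3 - <<'E'
from h import *
r.move_l([.43,-.343,.14],velocity=.08)
print(r.current_force(),r.current_finger_gap())
r.move_l([.43,-.343,.30],velocity=.15)
r.move_l([.55,.237,.30],velocity=.2)
r.move_l([.55,.237,.25],velocity=.1)
r.sleep(.3)
print(r.current_force(),r.current_finger_gap(),r.current_tool_pos(),r.current_time_s())
for c in("top","scene"):
    f=r.grab_frame(c); np.savez(f"{c}1.npz",**f); cv2.imwrite(f"pics/{c}1.png",f["pixels"])
    X=pts(f); d=r.cut_out("lid",c); print(c,[(x["score"],x["region"].sum()) for x in d], [x["xyz"] for x in r.find_in("lid",c)])
    if d:
        m=d[0]["region"]&(f["z_map"]>0); P=X[m]; P=P[(P[:,2]<.20)&(P[:,2]>.14)]
        print(P.mean(0),P.min(0),P.max(0), np.percentile(P[:,2],[5,50,95]))
E
```

```text
[ 0.24243303  0.0882059  -3.04147296] 0.38179719540539564
[ 0.23534073 -0.1705152  -4.17902311] 0.3806464320923546 [0.55013616 0.23704456 0.25060467] 10.3417
top [(0.84, np.int64(1080))] [[0.545, 0.2198, 0.1711]]
[0.5476191  0.2156911  0.16795317] [0.50612062 0.14774864 0.15473024] [0.61960267 0.30003004 0.19900832] [0.15980857 0.16770771 0.17613422]
scene [(0.83, np.int64(3926))] [[0.5724, 0.2376, 0.1666]]
[0.57097618 0.23877677 0.16624452] [0.45252544 0.1461125  0.15348877] [0.64067466 0.32875884 0.19983156] [0.15939894 0.16595456 0.17280688]
```

View pics/scene1.png

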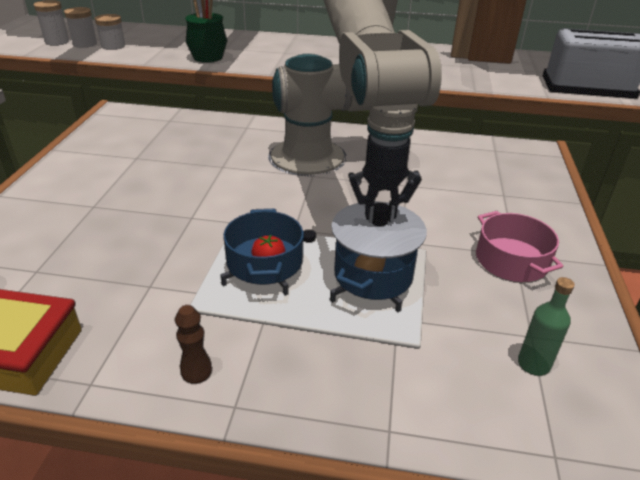

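View pics/top1.png

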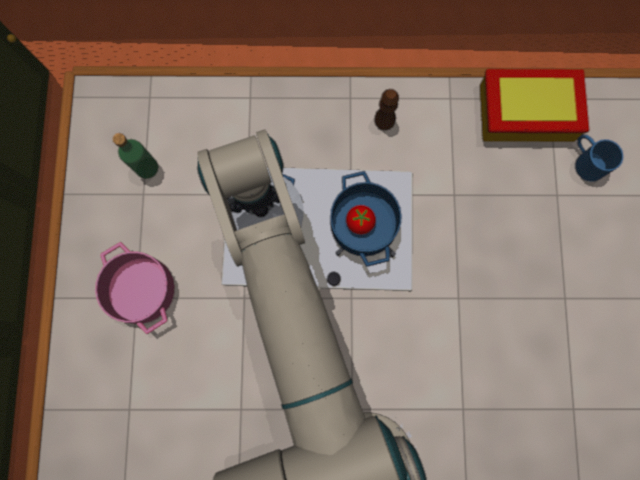

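The lid is held over the potato pan, extents centred on about (0.549, 0.2375). I'll check its tilt from the stored depth, then lower it slowly with the force watched.

```bash
python3 - <<'E'
from h import *
f=dict(np.load("scene1.npz")); X=pts(f)
m=(f["z_map"]>0)&(np.hypot(X[...,0]-.55,X[...,1]-.237)<.092)&(np.hypot(X[...,0]-.55,X[...,1]-.237)>.03)&(X[...,2]>.15)&(X[...,2]<.18)
P=X[m]; rr=np.hypot(P[:,0]-.55,P[:,1]-.237)
A=np.c_[P[:,0]-.55,P[:,1]-.237,rr,np.ones(len(P))]
print(np.linalg.lstsq(A,P[:,2],rcond=None)[0])
r.move_l([.55,.237,.214],velocity=.08)
r.sleep(.2); f0=r.current_force(); print(f0)
z=.214
while z>.200:
    z-=.001; r.move_l([.55,.237,z],velocity=.02); r.sleep(.05)
    F=r.current_force()-f0
    if F[2]>3: break
print(z,F,r.current_tool_pos(),r.current_moment(),r.current_time_s())
f=r.grab_frame("scene"); cv2.imwrite("pics/s2.png",cv2.resize(f["pixels"][130:330,280:480],None,fx=2.9,fy=2.9))
E
```

```text
[-0.01348206  0.00279723 -0.16240923  0.17610327]
[ 0.38503061 -1.30250959 -4.38336907]
0.208 [-2.47324331  0.15019124  6.78278437] [0.55007253 0.23705673 0.20874206] [-0.20583615  0.37724905 -0.03883283] 13.2417
```

View pics/s2.png

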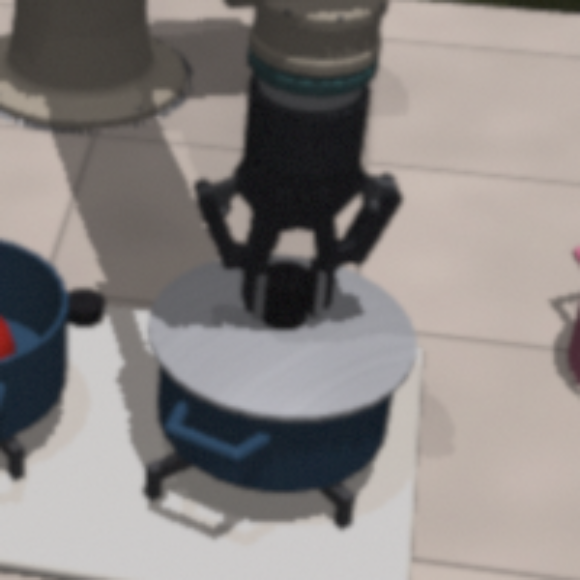

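The lid is down on the rim at the expected height (TCP z 0.2087), level and centred. Now I'll release it, retreat straight up and check.

```bash
python3 - <<'E'
from h import *
r.release(); r.sleep(.2)
print(r.current_finger_gap(),r.current_force())
r.move_l([.55,.237,.32],velocity=.1)
r.reach([.131,-.508,.304],[-0.70145956,-0.08918568,0.70147298,-0.08908457])
r.sleep(.3)
for c in("top","scene"):
    f=r.grab_frame(c); np.savez(f"{c}3.npz",**f); cv2.imwrite(f"pics/{c}3.png",f["pixels"])
    X=pts(f);x,y,z=X[...,0],X[...,1],X[...,2];ok=f["z_map"]>0
    k=ok&(np.hypot(x-.55,y-.237)<.06)&(z>.157)&(z<.19); print(c,"knob",X[k].mean(0).round(4),np.median(z[k]))
    rr=np.hypot(x-.55,y-.237); m=ok&(rr<.09)&(rr>.03)&(z>.105)&(z<.14);P=X[m]
    print("cone",np.linalg.lstsq(np.c_[P[:,0]-.55,P[:,1]-.237,rr[m],np.ones(len(P))],P[:,2],rcond=None)[0].round(4))
    m=ok&(np.hypot(x-.55,y)<.1)&(z>.105)&(z<.125); print("tompan z95",np.percentile(z[m],95), X[m].mean(0))
    f0=dict(np.load(f"{c}0.npz"));X0=pts(f0);m=(np.hypot(X0[...,0]-.55,X0[...,1])<.1)&(X0[...,2]>.105)&(X0[...,2]<.125);print("before",X0[m].mean(0))
print(r.current_time_s())
cv2.imwrite("pics/fin.png",np.hstack([cv2.resize(cv2.imread("pics/top3.png")[150:300,210:430],(396,270)),cv2.resize(cv2.imread("pics/scene3.png")[190:340,190:450],(404,270))]))
E
```

```text
0.9964436727742757 [ 0.43679436 -0.4351796  -0.02593543]
top knob [0.545  0.2371 0.1664] 0.1665406440148588
cone [-0.0085  0.0026 -0.1494  0.1341]
tompan z95 0.11835114673087005 [0.55066152 0.00538982 0.11327993]
before [0.54995754 0.00481915 0.11317431]
scene knob [0.5517 0.2374 0.1646] 0.16564796744637314
cone [-0.0207  0.0019 -0.171   0.1351]
tompan z95 0.1154229323534775 [0.55245844 0.00675699 0.11112406]
before [0.55254822 0.00683791 0.11101889]
18.725
```

View pics/fin.png

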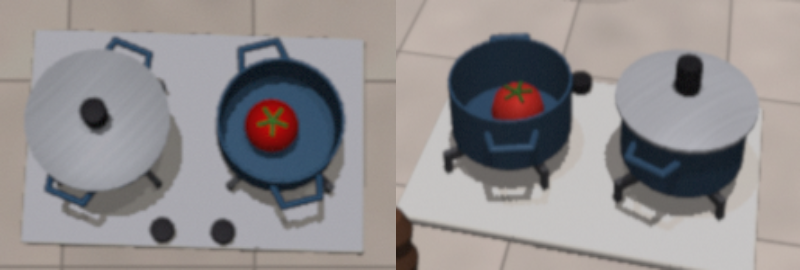

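```bash
python3 -c "
from plant import r
r.finish_job()"
```

```text
the job is handed in; nothing more can be done
```

The lid is on the potato's pan, and I handed the job in at about 18.7 s. I picked it up by the knob, lowered it until it touched the rim (about 7 N), let go, and moved the arm back to its start pose.

Last checks:
- **Lid position:** the knob is at (0.545–0.552, 0.237) against a pan axis of (0.550, 0.237). That puts the lid about 5 mm off centre at most; the two cameras disagree by about 7 mm in x.
- **Lid height and tilt:** the underside works out to about 0.113–0.115 m, which is rim height. The tilt is about 1° or less.
- **Pans:** the tomato pan has not measurably moved. The potato pan looks to be in the same place in the pictures, but I did not re-measure it because the lid hides its rim.

No check failed.

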